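# Load a pad into the stack cutter with the push stick

## Robot

A 7-joint arm with a two-finger parallel gripper is mounted at the origin on a cart in front of the work surface, level with it; the furniture and walls round the work are solid. World frame = base frame: x ahead of the robot, y to its left, z up, the work surface at z = 0. Lengths are in m, angles in rad, forces in N, time in s.
With the tool pointing down it reaches from about 0.4 to 0.75 m from the base axis. Payload 19.5 kg.
Tool frame: the origin (TCP) lies at the very end of the fingers, on their centre line; the grasp point (between the pads) lies 19 mm behind it (arm.grasp_offset is the distance from the TCP to the grasp point, in m); z points along the fingers, y is the line along which they close (so a half turn about z gives the same grasp; the last joint's range is limited). The gripper opens to 85 mm and grips with 20 to 120 N. Pads are 22 mm wide; open, the fingers measure 114 mm over their backs; the gripper's body (76 mm by 85 mm) begins 54 mm behind the grasp point. The pads swing forward as they close: fully open they stand 13 mm farther back than shut.
Start: joints at [-1.207, 0.707, -0.028, 1.485, 0.022, 0.951, -0.075], TCP at [0.227, 0.528, 0.231] pointing down, gripper open.
Joint ranges: [-2.71, 2.71], [-0.32, 2.16], [-1.57, 1.52], [0, 2.45], [-1.46, 4.6], [0, 2.02], [-2.83, 2.83]. Speed limits (rad/s): [1.89, 1.89, 2.57, 2.57, 3.01, 3.01, 3.01].

## Interface

Orientations are given as a unit quaternion [w, x, y, z].
In Python, from cell import arm gives the robot as it stands.
- The arm moves only by the tool send_rows, never from a script. Its argument "deltas" is a list of rows, each a list of 6 numbers: the shift along the world's x, y, z in parts of the range, where 1.0 means 0.6 m, then the turn, a rotation vector about the world's x, y, z in normalised numbers (1 is 45 degrees). In form: [[x, y, z, ax, ay, az], ...]. A call has 1 to 5 rows; each row is the pose to reach, as a shift and turn from the pose commanded when the call began; what a row does not reach only later rows make up. A row lasts 1/10 s, in which the tool goes at most 50 mm and 8.59 degrees, less where a joint would pass 70% of its speed; a pose out of reach is approached as far as the arm can. Shift and turn numbers lie between -1 and 1, and a call with a number outside is refused. A call with a gripper value outside its range is refused whole. "grip" is the finger opening in m, from 0 to 0.0854, set as the call begins (left out, the last holds). The fingers move at their own pace and stop on an object; "grip_force" is the grip in N (left out, the last holds). Time passes only in rows, so rows that repeat a pose let the fingers close. It gives the time, the measured TCP pose, the force, the opening and the grip force at its end, in the units of the state.
- arm.observe(): the state, without advancing time (a new reading comes with each control period).
- arm.get_image(name): name is "side" or "top" or "wrist"; returns the picture (480x640x3 uint8, red, green, blue); there is no depth.
- arm.camera_model(name): a dict with "mtx" (3x3 intrinsics, pixels), "k1" (the pictures are not rectified: a ray, as slopes to the right and down, at radius r is drawn at 1 + k1 r^2 times it, then the intrinsics apply), "R" (3x3) and "t" (3): a world point X has camera coordinates R X + t. Camera axes: x right, y down, z forward; pixel columns grow to the right and rows downward; lengths in m; the calibration is good to about 2 mm. A picture is of the moment at which its call begins: read the wrist's pose just before it. camera_model takes no time and is no camera call; for the wrist camera it gives the pose at the moment of the call.
- arm.hand_in(): hands the job in; it is judged then, once.
The state is a dict: "time_s": time; "joint_pos": joint angles; "dq": joint speeds; "effort": joint torques, N m; "eef_pos": TCP position; "tcp_rot": TCP orientation; "force": force on the tool from outside, world axes, zero at the start; "wrist_torque": the same for the moment, N m; "gripper_width": finger opening in m; "finger_force": force on a finger pad.
Only numpy, scipy, OpenCV 4.12 (cv2) and the standard library are available. Lean on these libraries where they do the work, as an engineer would, in place of code of your own. Each camera call takes 0.05 s, during which the arm holds its last target. There are 200 camera calls.

## Task

Load the yellow pad of notes into the stack cutter for trimming. Take the wooden push stick from its rest and, touching the pad only with the stick, first push the pad sideways flat against the side fence while it is still in front of the finger guard, then feed it along the fence under the guard, without letting it leave the fence, and press it home firmly against the back gauge, but gently enough that the gauge keeps its setting. Lay the stick back in its rest and disturb nothing else on the desk.

Things in the scene. Friction and masses are not known exactly. Their poses are not given: they have to be found in the camera images.
- pad: Yellow pad of sticky notes, a block 76 x 76 x 22 mm, about 0.12 kg, lying loose on the cutter's bed in front of the guard, askew and off the fence. Origin: centre of its underside; x and y along its sides (x roughly the feed direction), z up. Skewed, it can jam with one corner on the fence. Too wide to grip well; it is meant to be pushed.
- cutter: Grey desktop stack cutter, fixed. +x is the feed direction (away from the robot), z up. Origin: on the desk, on the bed's midline, below the front face of the finger guard. Aluminium bed top 22 mm above the desk, x = -160..150, y = -135..135 mm. Two grey towers at y = +-100..130, x = 0..82 mm, 157 mm high; behind the guard blade, clamp, blue beam, clamp wheel to 208 mm, lever on the left tower.
- fence_line (a point): Point on the inner face of the steel side fence on the left of the bed, 11 mm above the bed, in line with the guard's front: cutter frame (0, 70, 33) mm. The fence runs the whole bed along cutter x, 12 mm thick, 30 mm high over the bed. A pad flat against it has its centre at cutter y = +32 mm.
- guard_edge (a point): Middle of the lower edge (yellow rim) of the amber finger guard, in its front face: cutter frame (0, 0, 72) mm, 50 mm above the bed. The guard spans the bed between the towers and is 82 mm tall, 6 mm thick; nothing behind it hangs lower. The bed before it is open above; a stick must slope about 30 degrees or more from upright to push a pad home under it.
- gauge (a joint): Setting of the aluminium back gauge, a slide held only by drag (it slips at about 20 N). Its flat face, square to the fence, stands at cutter x = 88 mm + this value (m); larger is farther from the robot. The setting is somewhere between 2 and 12 mm at the start and must be left as found.
- gauge_face (a point): Middle of the back gauge's flat front face, 11 mm above the bed; axes as the cutter's. The gauge bar spans cutter y = -59..67 mm and is 34 mm high. A pad home against it has its centre 38 mm before this face; its near side is then 14 to 24 mm beyond the guard's front face.
- stick: Push stick: light wood, 16 x 16 mm square, black rubber ball tip of 8 mm radius, red top end; 172 mm long, 0.07 kg. Origin: centre of the ball; z runs up the shaft to the red end (z = 164 mm), x and y are square to its flat sides. It starts in the rest, sloping 35 degrees from upright, red end toward the robot (-x of the rest).
- rest: Grey plastic rest, fixed: trough open on its upper side and upper end, sloping 35 degrees from upright, on a foot 120 x 60 x 8 mm. Origin: on the desk below the resting stick's ball, whose centre is then 22 mm up. The trough backs the shaft from below up to 96 mm from the ball's centre; side walls 5 mm off the stick reach 82 mm; a stop carries the ball. Higher up the stick is free all round.
- stapler: Bystander: dark blue stapler 147 x 36 x 44 mm on the desk to the left of the cutter. Origin: centre of its underside.
- calculator: Bystander: pocket calculator 118 x 68 x 16 mm on the desk in front of the cutter. Origin: centre of its underside.
- ink_bottle: Bystander: dark blue ink bottle 47 x 47 x 56 mm standing behind the stick's rest. Origin: centre of its underside.
Mind the look-alikes: they are no part of the job. There is more than one size of the rest; the one meant has the size given above.

How it is judged:
On the way, in this order (a step that is already met when the one before it is completed fails the run):
1. the push stick is taken out of its rest (distance between stick and rest above 0.09 m), for 0.1 s.
2. the pad lies flat against the side fence (within 3 mm and 3 degrees), still in front of the finger guard (y of pad in the frame of cutter above 0.029 m and angle between the x axis of pad and the x axis of cutter, either way round below 0.052 rad and x of pad in the frame of cutter below -0.034 m), for 0.1 s.
3. the stick presses the pad home: at least 3 N between pad and back gauge, the pad against the fence (within 3 mm) (contact force between pad and gauge above 3 N and contact force between stick and pad above 2 N and y of pad in the frame of cutter above 0.029 m), for 0.2 s.
At the end, for the whole second after the job is handed in: The pad lies at rest in the cutter, within 3 mm of the side fence, within 2.5 mm of the back gauge and square to within 2 degrees; the gauge is within 2 mm of where it was set; the stick lies still in its rest, its ball within 15 mm of its place and its slope within 8 degrees (y of pad in the frame of cutter above 0.029 m and x of pad in the frame of gauge_face above -0.0405 m and angle between the x axis of pad and the x axis of cutter, either way round below 0.035 rad and distance of gauge_face from where it was at the start of the episode below 0.002 m and z of stick in the frame of rest below 0.03 m and horizontal distance between stick and rest below 0.015 m and angle between the z axis of stick and the z axis of rest, either way round between 0.47 and 0.75 rad and linear speed of each of pad, stick below 0.01 m/s); the robot touches nothing.
It fails at once if the pad is let off the fence (more than 5 mm or 5 degrees) while under the guard (x of pad in the frame of cutter above -0.03 m and (y of pad in the frame of cutter below 0.027 m or angle between the x axis of pad and the x axis of cutter, either way round above 0.087 rad)).
It fails at once if the gripper or arm touches the pad (contact force between any of the fingers, the arm and pad above 0.3 N).
It fails at once if the back gauge is shifted more than 2 mm from its setting (distance of gauge_face from where it was at the start of the episode above 0.002 m).
It fails at once if a bystander (stapler, calculator, ink bottle) is moved more than 20 mm (distance of any of stapler, calculator, ink_bottle from where it was at the start of the episode above 0.02 m).
It also fails if it takes over 70 s, if anything falls off the work surface, if the arm or the gripper's body presses on something with over 40 N, if the wrist force passes 120 N, or if a joint passes its speed limit or range.

## Working session

There is one attempt and no reset: what is moved stays moved. The work goes in short steps, Python scripts to look and compute and a tool call to move; the robot and the scene stay as the last step left them, time stands still between calls to the robot, and variables do not carry over. Pictures are saved under pics/ and viewed, at most 10 in all, crops included, and the job is handed in when it is done.

Besides the shell and the picture viewer there is one more tool, called after ">>>" as name(argument=value, ...) on one line, values as JSON. send_rows: Moves the arm, as the interface text tells. Its arguments: {"type":"object","properties":{"deltas":{"type":"array"},"grip":{"type":"number"},"grip_force":{"type":"number"}},"required":["deltas"]}

```bash
mkdir -p pics; ls; python3 - <<'E'
from cell import arm
import cv2,numpy as np
for n in("top","side"):
    cv2.imwrite(f"pics/{n}0.png",arm.get_image(n)[:,:,::-1]); m=arm.camera_model(n)
    R=np.array(m['R']);t=np.array(m['t']);print(n,m['mtx'],m['k1'],(-R.T@t).round(3),R.round(2).tolist())
print(arm.observe())
E
```

```text
pics
top [[488.41210804   0.         323.69704464]
 [  0.         488.41210804 241.08939457]
 [  0.           0.           1.        ]] -0.05523702067969031 [0.384 0.06  1.073] [[0.02, -1.0, -0.02], [-0.98, -0.01, -0.19], [0.19, 0.03, -0.98]]
side [[564.92943706   0.         320.03174226]
 [  0.         564.92943706 240.23393145]
 [  0.           0.           1.        ]] -0.09012493852592363 [ 0.165 -0.964  0.549] [[0.92, -0.38, -0.02], [-0.16, -0.35, -0.92], [0.34, 0.86, -0.39]]
{'time_s': 0.1, 'joint_pos': array([-1.20668346,  0.70704199, -0.02765143,  1.4849251 ,  0.02204213,
        0.95086036, -0.07550137]), 'dq': array([ 2.96633166e-04, -1.42944093e-03,  1.51843390e-03, -1.27939209e-03,
        6.86159495e-06, -5.99327083e-04, -8.75971077e-04]), 'effort': array([ 1.82025611e-03, -8.84269094e+01,  1.23644952e+00, -2.36439979e+01,
        1.70883606e-02,  5.27839875e-03, -7.35520871e-05]), 'eef_pos': array([0.22689871, 0.528107  , 0.23087958]), 'tcp_rot': array([-7.53215468e-05,  2.01493410e-01,  9.79489759e-01, -4.59450065e-04]), 'force': array([ 0.51464572,  0.52281299, -0.72677526]), 'wrist_torque': array([ 0.01342305, -0.00438992, -0.01647539]), 'finger_force': 0.0, 'gripper_width': 0.08562386303570667}
```

View pics/top0.png

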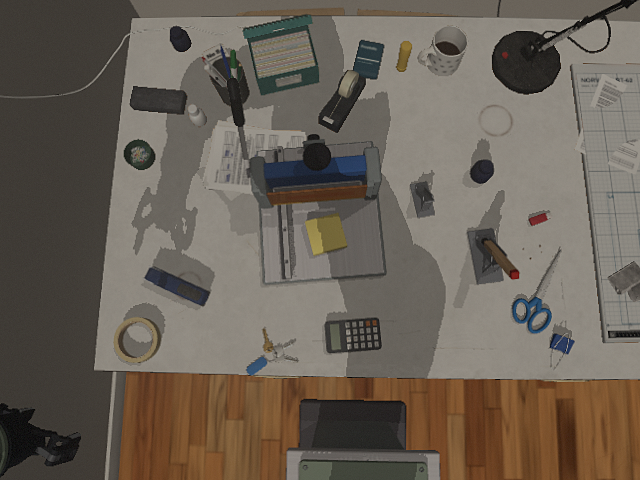

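View pics/side0.png

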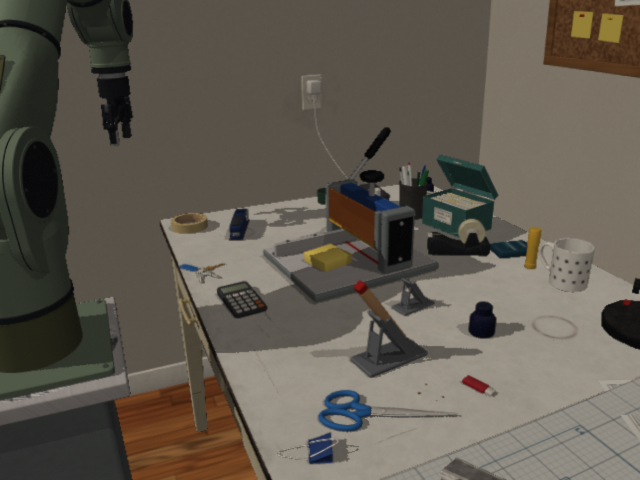

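The top view shows the cutter at (320,215), with the pad at (326,235) and the stapler at (178,283). The calculator is at (353,335) and the ink bottle at (482,171). There are two rests: one at (487,257) that holds the stick (red end at 515,275), and a smaller empty one at (423,198). The one at (487,257) fits the description, because it is the larger and holds the stick. I'll confirm this in an enlarged crop.

```bash
cat > h.py <<'E'
import numpy as np,cv2
from cell import arm
def ray(n,uv,m=None):
    m=m or arm.camera_model(n);K=np.array(m['mtx']);R=np.array(m['R']);t=np.array(m['t'])
    p=cv2.undistortPoints(np.array([[uv]],float),K,np.array([m['k1'],0,0,0.]))[0,0] 
    return -R.T@t, R.T@np.array([p[0],p[1],1])
def onz(n,uv,z,m=None):
    o,d=ray(n,uv,m);return o+d*(z-o[2])/d[2]
def tri(a,b):
    (o1,d1),(o2,d2)=a,b
    s=np.linalg.lstsq(np.c_[d1,-d2],o2-o1,rcond=None)[0]
    p,q=o1+s[0]*d1,o2+s[1]*d2
    return (p+q)/2,np.linalg.norm(p-q)
def proj(n,X,m=None):
    m=m or arm.camera_model(n);c=np.array(m['R'])@X+np.array(m['t']);s=c[:2]/c[2]
    s=s*(1+m['k1']*(s@s));K=np.array(m['mtx']);return K[:2,:2]@s+K[:2,2]
E
python3 - <<'E'
import cv2,numpy as np
t=cv2.imread('pics/top0.png');s=cv2.imread('pics/side0.png')
A=cv2.resize(t[190:290,440:540],(400,400),interpolation=3);B=cv2.resize(s[270:380,340:450],(400,400),interpolation=3)
cv2.imwrite('pics/restc.png',np.hstack([A,B]))
cv2.imwrite('pics/cutc.png',cv2.resize(t[135:290,240:400],(800,775))[:600] if 0 else cv2.resize(t[140:290,240:400],(640,600),interpolation=3))
E
```

```text
(no output)
```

View pics/restc.png

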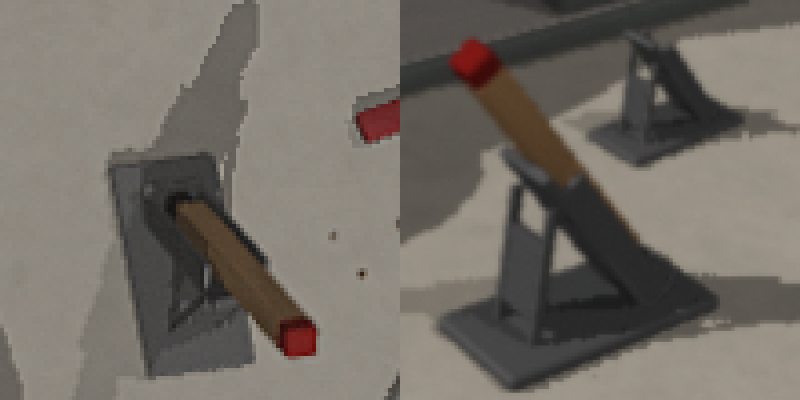

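View pics/cutc.png

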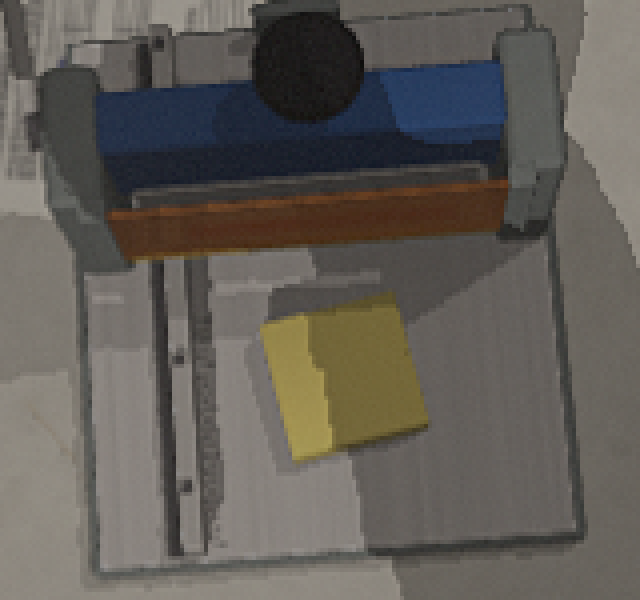

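The crop confirms it: the larger rest is at top px (487,257) and holds the stick, with ball px ≈ (484,240) and red end ≈ (515,274). The small empty rest is left alone. The cutter crop gives the bed corners (264.5,284), (385.5,275), (372.5,142) and (257.5,151), and the pad's top corners.

```bash
python3 - <<'E'
from h import *
c=lambda x,y:(240+x/4,140+y/4)
r=lambda x,y:(440+x/4,190+y/4)
np.set_printoptions(precision=4,suppress=True)
bed=[onz('top',c(*p),.022)[:2] for p in((98,575),(582,540),(530,8),(70,45))];print('bed',bed)
fl,fr,br,bl=bed
print('len',np.linalg.norm(fl-fr),np.linalg.norm(br-fr),np.linalg.norm(bl-fl))
yd=fl-fr;print('yaw',np.degrees(np.arctan2(-yd[0],yd[1])), [np.degrees(np.arctan2(v[1],v[0])) for v in(br-fr,bl-fl)])
g=[onz('top',c(*p),.072)[:2] for p in((122,260),(510,235))];print('guard',g,'mid',sum(g)/2,'len',np.linalg.norm(g[0]-g[1]),np.degrees(np.arctan2(-(g[0]-g[1])[0],(g[0]-g[1])[1])))
# fence top inner edge z=52
f=[onz('top',c(*p),.052)[:2] for p in((207,552),(188,265))];print('fence inner',f)
f=[onz('top',c(*p),.052)[:2] for p in((168,555),(152,265))];print('fence outer',f)
pad=[onz('top',c(*p),.044)[:2] for p in((263,325),(393,292),(428,424),(295,461))];print('pad',pad,np.mean(pad,axis=0))
print('padlen',[np.linalg.norm(pad[i]-pad[i-1]) for i in range(4)],np.degrees(np.arctan2(*(pad[0]-pad[3])[::-1])),np.degrees(np.arctan2(*(pad[1]-pad[2])[::-1])))
foot=[onz('top',r(*p),.008)[:2] for p in((110,163),(213,155),(253,362),(150,377))];print('foot',foot,np.mean(foot,axis=0),[np.linalg.norm(foot[i]-foot[i-1]) for i in range(4)])
print(np.degrees(np.arctan2(*(foot[0]-foot[3])[::-1])),np.degrees(np.arctan2(*(foot[1]-foot[2])[::-1])))
red,e=tri(ray('top',r(300,338)),ray('side',(340+74/3.636,270+61/3.636)));print('red',red,e)
ball=onz('top',r(178,203),.022);print('ballapprox',ball, red-ball)
E
```

```text
bed [array([0.4952, 0.2158]), array([ 0.5181, -0.0457]), array([ 0.8233, -0.0183]), array([0.7989, 0.2446])]
len 0.2624217217404125 0.3064409120309735 0.30501987795743196
yaw 5.008530176160662 [np.float64(5.124362545544103), np.float64(5.435507624446694)]
guard [array([0.658 , 0.2024]), array([ 0.674 , -0.0036])] mid [0.666  0.0994] len 0.2066429265151367 4.438757680960384
fence inner [array([0.5051, 0.1542]), array([0.6611, 0.1693])]
fence outer [array([0.5032, 0.1747]), array([0.6608, 0.1888])]
pad [array([0.63  , 0.1283]), array([0.6493, 0.0581]), array([0.5766, 0.0385]), array([0.5556, 0.1093])] [0.6029 0.0835]
padlen [np.float64(0.0768190327581514), np.float64(0.07278636482159333), np.float64(0.07523829499585184), np.float64(0.07387839035930577)] 14.305206102303964 15.10256572606586
foot [array([ 0.6214, -0.2303]), array([ 0.6267, -0.2881]), array([ 0.5111, -0.3045]), array([ 0.5022, -0.2476])] [ 0.5654 -0.2676] [np.float64(0.12045098276403193), np.float64(0.05805172567800294), np.float64(0.11679389770967494), np.float64(0.05755142128681994)]
8.279933471612795 8.072299148156649
red [ 0.5056 -0.2787  0.1506] 0.0005547415293051042
ballapprox [ 0.5964 -0.2629  0.022 ] [-0.0908 -0.0157  0.1286]
```

Careful with the scale: shifts go in shares of 0.6 m and turns go in shares of 45 degrees. That gives: -0.21 m / 0.6 = -0.35, 0.118 m / 0.6 = 0.1967, -42 degrees / 45 = -0.9333.

>>> send_rows(deltas=[[0.04, -0.07, 0, 0, 0, -0.1867], [0.0783, -0.14, 0, 0, 0, -0.3733], [0.1183, -0.21, 0, 0, 0, -0.56], [0.1583, -0.28, 0, 0, 0, -0.7467], [0.1967, -0.35, 0, 0, 0, -0.9333]], grip=0.06, grip_force=30)

```text
time_s: 0.6
eef_pos: [0.3456, 0.3165, 0.2313]
tcp_rot: [0.0, 0.542, 0.841, -0.0]
force: [1.9, -0.0, 0.6]
gripper_width: 0.06
finger_force: 0.0
```

To row units: -0.21 m / 0.6 = -0.35, -0.168 m / 0.6 = -0.28, -42 degrees / 45 = -0.9333.

>>> send_rows(deltas=[[0.04, -0.07, 0, 0, 0, -0.1867], [0.0783, -0.14, 0, 0, 0, -0.3733], [0.1183, -0.21, 0, 0, 0, -0.56], [0.1583, -0.28, 0, 0, 0, -0.7467], [0.1967, -0.35, 0, 0, 0, -0.9333]])

```text
time_s: 1.1
eef_pos: [0.4636, 0.1064, 0.2313]
tcp_rot: [-0.0, 0.807, 0.591, -0.0]
force: [-0.0, 1.2, -0.4]
gripper_width: 0.0601
finger_force: 0.0
```

To row units: -0.2 m / 0.6 = -0.3333, -0.16 m / 0.6 = -0.2667, -40 degrees / 45 = -0.8889.

>>> send_rows(deltas=[[0.0133, -0.0667, 0, 0, 0, -0.1778], [0.0233, -0.1333, 0, 0, 0, -0.3556], [0.0333, -0.2, 0, 0, 0, -0.5333], [0.0433, -0.2667, 0, 0, 0, -0.7111], [0.0533, -0.3333, 0, 0, 0, -0.8889]])

```text
time_s: 1.6
eef_pos: [0.4949, -0.0933, 0.2312]
tcp_rot: [-0.0, 0.96, 0.279, -0.0]
force: [0.5, 0.3, -0.9]
gripper_width: 0.0602
finger_force: 0.0
```

To row units: -0.182 m / 0.6 = -0.3033, -0.16 m / 0.6 = -0.2667, -24.5 degrees / 45 = -0.5444.

>>> send_rows(deltas=[[0.0133, -0.075, 0, 0, 0, -0.1778], [0.0233, -0.15, 0, 0, 0, -0.3556], [0.0333, -0.2167, 0, 0, 0, -0.5444], [0.0433, -0.2667, 0, 0, 0, -0.5444], [0.0533, -0.3033, 0, 0, 0, -0.5444]])

```text
time_s: 2.1
eef_pos: [0.5266, -0.2758, 0.2309]
tcp_rot: [0.0, 0.997, 0.071, -0.0]
force: [0.1, 1.0, -0.2]
gripper_width: 0.0598
finger_force: 0.0
```

>>> send_rows(deltas=[[0, 0, 0, 0, 0, 0], [0, 0, 0, 0, 0, 0]])

```text
time_s: 2.3
eef_pos: [0.5267, -0.2736, 0.2308]
tcp_rot: [-0.0, 0.997, 0.072, -0.0]
force: [0.6, 0.3, 0.1]
gripper_width: 0.0601
finger_force: 0.0
```

```bash
python3 - <<'E'
from h import *
m=arm.camera_model('wrist');im=arm.get_image('wrist')[:,:,::-1].copy()
import pickle;pickle.dump(m,open('w1.pkl','wb'))
R=np.array(m['R']);t=np.array(m['t']);print((-R.T@t).round(3),R.round(2).tolist())
cv2.imwrite('pics/w1.png',im)
ex=np.array([np.cos(.143),np.sin(.143),0]);b=np.array([.5965,-.264,.022]);sd=-np.sin(np.radians(35))*ex+np.array([0,0,np.cos(np.radians(35))])
for s in(0,96,122,164):print(s,(b+s/1000*sd).round(4),proj('wrist',b+s/1000*sd,m).round(0))
E
```

```text
[ 0.592 -0.264  0.373] [[0.14, -0.99, -0.0], [-0.95, -0.14, 0.26], [-0.26, -0.04, -0.96]]
0 [ 0.5965 -0.264   0.022 ] [319. 138.]
96 [ 0.542  -0.2718  0.1006] [319. 213.]
122 [ 0.5272 -0.274   0.1219] [319. 239.]
164 [ 0.5034 -0.2774  0.1563] [319. 290.]
```

View pics/w1.png

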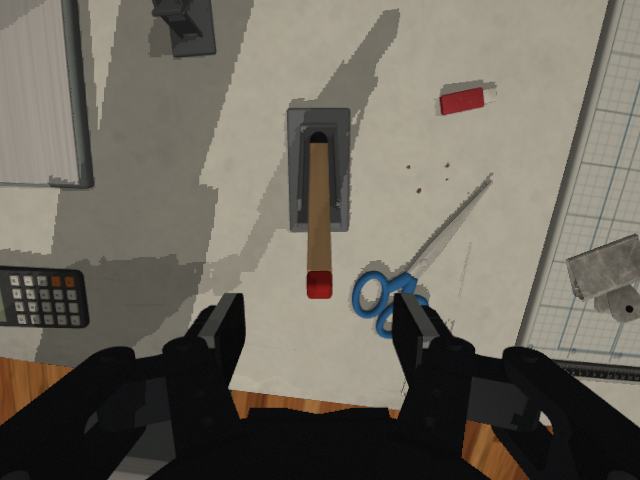

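The wrist view shows the stick centred under the gripper: ball at (319,138), red end at (319,285). Both match my prediction, so I'm descending and gripping.

To row units: -0.127 m / 0.6 = -0.2117, -0.12 m / 0.6 = -0.2.

>>> send_rows(deltas=[[0, 0, -0.0583, 0, 0, 0], [0, 0, -0.1167, 0, 0, 0], [0, 0, -0.1667, 0, 0, 0], [0, 0, -0.2, 0, 0, 0], [0, 0, -0.2117, 0, 0, 0]])

```text
time_s: 2.85
eef_pos: [0.5265, -0.2723, 0.1027]
tcp_rot: [-0.001, 0.997, 0.072, -0.001]
force: [0.4, -0.4, 1.3]
gripper_width: 0.0602
finger_force: 0.0
```

>>> send_rows(deltas=[[0, 0, 0, 0, 0, 0], [0, 0, 0, 0, 0, 0], [0, 0, 0, 0, 0, 0], [0, 0, 0, 0, 0, 0], [0, 0, 0, 0, 0, 0]], grip=0.0, grip_force=100)

```text
time_s: 3.35
eef_pos: [0.5275, -0.2739, 0.1053]
tcp_rot: [0.0, 0.997, 0.072, 0.001]
force: [-0.5, -0.0, 8.0]
gripper_width: 0.0147
finger_force: 97.4
```

To row units: 0.12 m / 0.6 = 0.2, 0.09 m / 0.6 = 0.15.

>>> send_rows(deltas=[[0, 0, 0.0167, 0, 0, 0], [0, 0, 0.05, 0, 0, 0], [0, 0, 0.1, 0, 0, 0], [0, 0, 0.15, 0, 0, 0], [0, 0, 0.2, 0, 0, 0]])

```text
time_s: 3.85
eef_pos: [0.5267, -0.2738, 0.2264]
tcp_rot: [0.0, 0.997, 0.072, 0.0]
force: [0.4, -0.4, -1.1]
gripper_width: 0.0142
finger_force: 97.5
```

>>> send_rows(deltas=[[0, 0, 0, 0, 0, 0], [0, 0, 0, 0, 0, 0]])

```text
time_s: 4.05
eef_pos: [0.527, -0.2737, 0.225]
tcp_rot: [0.0, 0.997, 0.072, 0.0]
force: [-0.2, 0.2, -1.5]
gripper_width: 0.0147
finger_force: 97.5
```

```bash
python3 - <<'E'
from h import *
m=arm.camera_model('wrist');o=arm.observe();im=arm.get_image('wrist')[:,:,::-1].copy()
import pickle;pickle.dump(m,open('w2.pkl','wb'))
print(o['eef_pos'],o['tcp_rot'],o['force'],o['gripper_width'])
T=o['eef_pos'];G=T+np.array([0,0,.019])
ex=np.array([np.cos(.143),np.sin(.143),0]);sd=-np.sin(np.radians(35))*ex+np.array([0,0,np.cos(np.radians(35))])
for s in(0,164):print(s,proj('wrist',G+(s-122)/1000*sd,m).round(1))
s=arm.get_image('side')[:,:,::-1].copy()
for k in(0,164):print(k,proj('side',G+(k-122)/1000*sd).round(1))
cv2.imwrite('pics/w2.png',np.hstack([cv2.resize(im[100:340,220:420],(400,480)),cv2.resize(s[200:400,300:460],(384,480))]))
E
```

```text
[ 0.52701023 -0.27366039  0.22500929] [1.14672420e-04 9.97408974e-01 7.19380300e-02 4.96192097e-04] [-0.18331456  0.18891386 -1.49475779] 0.014735095711318542
0 [318.9 135.4]
164 [318.9 454.9]
0 [407.2 275.4]
164 [359.3 207.1]
```

View pics/w2.png

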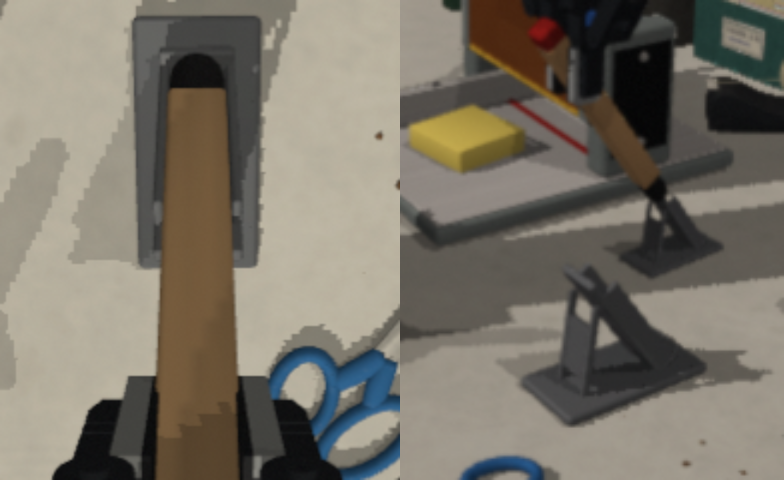

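To row units: 0.22 m / 0.6 = 0.3667, 0.176 m / 0.6 = 0.2933, -3.1 degrees / 45 = -0.0689.

>>> send_rows(deltas=[[-0.0033, 0.0733, 0, 0.0044, -0.0533, -0.0133], [-0.0067, 0.1467, 0, 0.0089, -0.1067, -0.0267], [-0.01, 0.22, 0, 0.0133, -0.16, -0.0422], [-0.0133, 0.2933, 0, 0.0178, -0.2133, -0.0556], [-0.0167, 0.3667, 0, 0.0244, -0.2667, -0.0689]])

```text
time_s: 4.65
eef_pos: [0.5162, -0.0521, 0.2238]
tcp_rot: [-0.002, 0.993, 0.044, 0.105]
force: [1.4, 0.2, -0.8]
gripper_width: 0.0146
finger_force: 97.7
```

To row units: -0.115 m / 0.6 = -0.1917, -0.11 m / 0.6 = -0.1833.

>>> send_rows(deltas=[[0, 0.0583, -0.0333, 0, 0, 0], [0, 0.0917, -0.1, 0, 0, 0], [0, 0.0983, -0.15, 0, 0, 0], [0, 0.0983, -0.1833, 0, 0, 0], [0, 0.0983, -0.1917, 0, 0, 0]])

```text
time_s: 5.15
eef_pos: [0.5158, 0.0051, 0.1072]
tcp_rot: [-0.002, 0.994, 0.044, 0.103]
force: [-1.0, -0.2, -0.1]
gripper_width: 0.0146
finger_force: 97.7
```

>>> send_rows(deltas=[[0, 0, 0, 0, 0, 0]])

```text
time_s: 5.25
eef_pos: [0.5167, 0.0048, 0.1089]
tcp_rot: [-0.002, 0.994, 0.044, 0.104]
force: [0.1, -0.1, -0.1]
gripper_width: 0.0145
finger_force: 97.7
```

```bash
cat >> h.py <<'E'
from scipy.spatial.transform import Rotation as Ro
C=np.array([.666,.0993,0]);a=np.radians(5.1);CR=np.array([[np.cos(a),-np.sin(a),0],[np.sin(a),np.cos(a),0],[0,0,1]])
cut=lambda p:CR.T@(np.asarray(p)-C)
q0=Ro.from_quat([.9974,.0719,0,0])
off=q0.inv().apply([.0714*.9898,.0714*.1426,-.083])
def state():
    o=arm.observe();q=o['tcp_rot'];R=Ro.from_quat([q[1],q[2],q[3],q[0]])
    b=o['eef_pos']+R.apply(off);sd=(R*q0.inv()).apply([-.5736*.9898,-.5736*.1426,.8192])
    print('t',o['time_s'],'tcp',o['eef_pos'].round(4),'ball cut',(cut(b)*1000).round(1),'shaft cut',(CR.T@sd).round(3),'F',(CR.T@o['force']).round(1))
    return b
def padpose(im,src='top',z=.044):
    h=cv2.cvtColor(im,cv2.COLOR_RGB2HSV);k=cv2.inRange(h,(22,100,60),(34,255,255))
    k=cv2.morphologyEx(k,cv2.MORPH_OPEN,np.ones((3,3)))
    c=max(cv2.findContours(k,0,2)[0],key=cv2.contourArea);return c
E
python3 - <<'E'
from h import *
b=state();im=arm.get_image('top');sd=arm.get_image('side')
print(proj('top',b),proj('side',b))
c=padpose(im);r=cv2.minAreaRect(c);print(r)
P=[cut(onz('top',p,.044))*1000 for p in cv2.boxPoints(r)];print(np.round(P,1)[:,:2].tolist(),np.mean(P,axis=0))
A=cv2.resize(im[180:300,240:400],(533,400));B=cv2.resize(sd[200:320,230:330],(333,400))
cv2.imwrite('pics/p1.png',np.hstack([A,B])[:,:800,::-1])
E
```

```text
t 5.25 tcp [0.5167 0.0048 0.1089] ball cut [-70.1 -81.3  42.5] shaft cut [-0.731  0.005  0.682] F [ 0.1 -0.1 -0.1]
[359.35505072 234.06393908] [340.7875917  265.06452398]
((325.72412109375, 233.6515655517578), (35.42546844482422, 35.069175720214844), 75.25643920898438)
[[-32.4, 35.2], [-18.2, -39.6], [-95.1, -53.0], [-109.0, 20.8]] [-63.68007852  -9.1416161   44.        ]
```

View pics/p1.png

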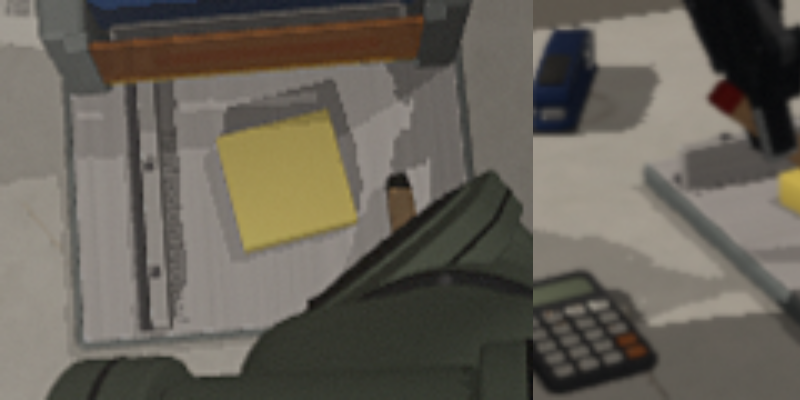

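The top view shows the ball at (359,234), as predicted. The pad is at cutter (-64,-9) mm, skewed about 10°. I'm lowering the ball and pushing toward the fence.

To row units: 0.017 m / 0.6 = 0.0283, 0.012 m / 0.6 = 0.02.

>>> send_rows(deltas=[[0, 0, -0.0083, 0, 0, 0], [0, 0, -0.015, 0, 0, 0], [-0.0008, 0.01, -0.015, 0, 0, 0], [-0.0017, 0.02, -0.015, 0, 0, 0], [-0.0025, 0.0283, -0.015, 0, 0, 0]])

```text
time_s: 5.85
eef_pos: [0.5154, 0.0232, 0.1004]
tcp_rot: [-0.002, 0.993, 0.045, 0.105]
force: [0.2, -0.0, -1.0]
gripper_width: 0.0145
finger_force: 97.7
```

To row units: 0.025 m / 0.6 = 0.0417, 0.02 m / 0.6 = 0.0333.

>>> send_rows(deltas=[[-0.0007, 0.0083, 0, 0, 0, 0], [-0.0015, 0.0167, 0, 0, 0, 0], [-0.0022, 0.025, 0, 0, 0, 0], [-0.003, 0.0333, 0, 0, 0, 0], [-0.0037, 0.0417, 0, 0, 0, 0]])

```text
time_s: 6.35
eef_pos: [0.5132, 0.0477, 0.1003]
tcp_rot: [-0.002, 0.993, 0.045, 0.105]
force: [-0.2, -0.9, -0.6]
gripper_width: 0.0145
finger_force: 97.6
```

To row units: 0.016 m / 0.6 = 0.0267, 0.012 m / 0.6 = 0.02.

>>> send_rows(deltas=[[-0.0007, 0.0067, 0, 0, 0, 0], [-0.0012, 0.0133, 0, 0, 0, 0], [-0.0018, 0.02, 0, 0, 0, 0], [-0.0023, 0.0267, 0, 0, 0, 0], [-0.0023, 0.0267, 0, 0, 0, 0]])

```text
time_s: 6.85
eef_pos: [0.5118, 0.064, 0.1002]
tcp_rot: [-0.002, 0.993, 0.045, 0.105]
force: [-0.2, -0.5, -1.2]
gripper_width: 0.0146
finger_force: 97.6
```

```bash
cat >> h.py <<'E'
def look():
    b=state();im=arm.get_image('top')
    r=cv2.minAreaRect(padpose(im));P=np.array([cut(onz('top',p,.044))*1000 for p in cv2.boxPoints(r)])
    d=P[0]-P[1];e=P[1]-P[2];f=lambda v:(np.degrees(np.arctan2(v[1],v[0]))+45)%90-45
    print('pad',P.mean(0).round(1)[:2],'ang',round(f(d),1),round(f(e),1),'size',np.linalg.norm(d).round(1),np.linalg.norm(e).round(1),P.round(0)[:,:2].tolist())
    return im
E
python3 -c "from h import *;look()"
```

```text
t 6.85 tcp [0.5118 0.064  0.1002] ball cut [-69.6 -21.8  34. ] shaft cut [-0.732  0.003  0.681] F [-0.2 -0.4 -1.2]
pad [-52.1  23.1] ang -7.7 -9.0 size 78.6 76.8 [[-85.0, 66.0], [-7.0, 55.0], [-19.0, -20.0], [-97.0, -9.0]]
```

To row units: 0.025 m / 0.6 = 0.0417, -0.012 m / 0.6 = -0.02.

>>> send_rows(deltas=[[0.0008, -0.01, 0, 0, 0, 0], [0.0018, -0.02, 0, 0, 0, 0], [0.015, -0.0188, 0, 0, 0, 0], [0.0283, -0.0177, 0, 0, 0, 0], [0.0417, -0.0165, 0, 0, 0, 0]])

```text
time_s: 7.4
eef_pos: [0.5373, 0.0524, 0.1003]
tcp_rot: [-0.002, 0.993, 0.044, 0.105]
force: [0.2, 0.1, 0.2]
gripper_width: 0.0146
finger_force: 97.6
```

To row units: 0.015 m / 0.6 = 0.025, 0.012 m / 0.6 = 0.02.

>>> send_rows(deltas=[[-0.0005, 0.005, 0, 0, 0, 0], [-0.0008, 0.01, 0, 0, 0, 0], [-0.0013, 0.015, 0, 0, 0, 0], [-0.0018, 0.02, 0, 0, 0, 0], [-0.0022, 0.025, 0, 0, 0, 0]])

```text
time_s: 7.9
eef_pos: [0.5354, 0.0686, 0.1003]
tcp_rot: [-0.002, 0.993, 0.044, 0.105]
force: [0.6, -0.9, -1.6]
gripper_width: 0.0145
finger_force: 97.6
```

```bash
python3 - <<'E'
from h import *
im=look();c=padpose(im);A=im[170:270,250:390].copy()
print(cv2.approxPolyDP(c,2,True)[:,0].tolist())
cv2.imwrite('pics/p2.png',cv2.resize(A,(700,500),interpolation=3)[:,:,::-1])
E
```

```text
t 7.9 tcp [0.5354 0.0686 0.1003] ball cut [-45.7 -19.4  34. ] shaft cut [-0.732  0.004  0.681] F [ 0.5 -1.  -1.6]
pad [-52.6  28.4] ang -5.7 -7.0 size 77.6 77.1 [[-87.0, 70.0], [-9.0, 63.0], [-19.0, -14.0], [-96.0, -5.0]]
[[326, 214], [292, 212], [290, 246], [301, 247], [326, 223]]
```

View pics/p2.png

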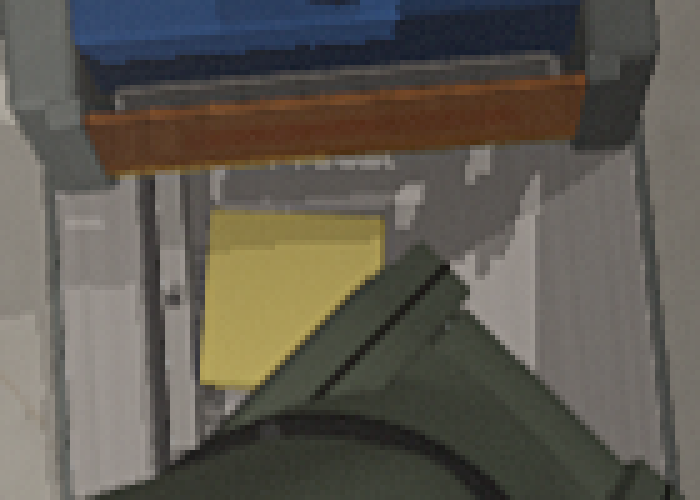

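The top crop shows the pad's left edge at image columns 290–292, almost at the fence and skewed about -6°. The arm hides its right rear corner. I'll keep pushing.

To row units: 0.006 m / 0.6 = 0.01, 0.005 m / 0.6 = 0.0083.

>>> send_rows(deltas=[[-0.0003, 0.0033, 0, 0, 0, 0], [-0.0007, 0.0067, 0, 0, 0, 0], [-0.0007, 0.0083, 0, 0, 0, 0], [-0.0008, 0.01, 0, 0, 0, 0], [-0.0008, 0.01, 0, 0, 0, 0]])

```text
time_s: 8.45
eef_pos: [0.5352, 0.0742, 0.1003]
tcp_rot: [-0.002, 0.993, 0.044, 0.105]
force: [2.5, -4.0, 0.1]
gripper_width: 0.0147
finger_force: 97.5
```

```bash
cat >> h.py <<'E'
def edges(im):
    # fit front(top) and left edges of yellow at z=44 by sub-pixel mask borders
    h=cv2.cvtColor(im,cv2.COLOR_RGB2HSV);k=cv2.inRange(h,(22,100,60),(34,255,255))>0
    k=cv2.morphologyEx(k.astype(np.uint8),cv2.MORPH_OPEN,np.ones((3,3)))>0
    v,u=np.where(k);v0,v1,u0,u1=v.min(),v.max(),u.min(),u.max()
    L=np.array([cut(onz('top',(np.where(k[r])[0].min()-.5,r),.044))[:2]*1000 for r in range(v0+4,v1-6)])
    T=np.array([cut(onz('top',(c,np.where(k[:,c])[0].min()-.5),.044))[:2]*1000 for c in range(u0+5,u1-4)])
    pl=np.polyfit(L[:,0],L[:,1],1);pt=np.polyfit(T[:,1],T[:,0],1)
    print('left edge: ang %.1f y %.1f..%.1f (x %.0f..%.0f) | far edge: ang %.1f x at y=32 %.1f'%(np.degrees(np.arctan(pl[0])),L[0,1],L[-1,1],L[0,0],L[-1,0],-np.degrees(np.arctan(pt[0])),np.polyval(pt,32)))
E
python3 -c "
from h import *
edges(look())"
```

```text
t 8.45 tcp [0.5352 0.0742 0.1003] ball cut [-45.3 -13.9  34.1] shaft cut [-0.732  0.005  0.681] F [ 2.2 -4.2  0.1]
pad [-49.1  32.6] ang -4.5 -4.1 size 74.1 77.4 [[-8.0, 67.0], [-13.0, -7.0], [-91.0, -1.0], [-85.0, 71.0]]
left edge: ang -3.3 y 68.6..71.7 (x -16..-70) | far edge: ang -1.1 x at y=32 -10.6
```

To row units: 0.003 m / 0.6 = 0.005, 0.002 m / 0.6 = 0.0033.

>>> send_rows(deltas=[[-0.0002, 0.0017, 0, 0, 0, 0], [-0.0003, 0.0033, 0, 0, 0, 0], [-0.0005, 0.005, 0, 0, 0, 0], [-0.0005, 0.005, 0, 0, 0, 0]])

```text
time_s: 8.9
eef_pos: [0.5356, 0.0759, 0.1005]
tcp_rot: [-0.001, 0.993, 0.044, 0.106]
force: [5.4, -9.2, -1.2]
gripper_width: 0.0145
finger_force: 98.1
```

```bash
python3 -c "
from h import *
edges(look())"
```

```text
t 8.9 tcp [0.5356 0.0759 0.1005] ball cut [-44.7 -12.5  34.4] shaft cut [-0.733  0.007  0.68 ] F [ 4.6 -9.6 -1.2]
pad [-48.4  32.8] ang -1.9 -1.6 size 76.5 76.9 [[-9.0, 70.0], [-11.0, -6.0], [-88.0, -4.0], [-86.0, 71.0]]
left edge: ang -0.5 y 70.8..71.7 (x -16..-70) | far edge: ang -1.4 x at y=32 -9.9
```

To row units: -0.0673 m / 0.6 = -0.1122, -0.0332 m / 0.6 = -0.0553.

>>> send_rows(deltas=[[0.0007, -0.0067, 0, 0, 0, 0], [0.002, -0.0233, 0, 0, 0, 0], [0.004, -0.045, 0, 0, 0, 0], [-0.055, -0.0503, 0, 0, 0, 0], [-0.1122, -0.0553, 0, 0, 0, 0]])

```text
time_s: 9.45
eef_pos: [0.4705, 0.0448, 0.1062]
tcp_rot: [-0.003, 0.994, 0.045, 0.097]
force: [11.5, -14.0, 1.3]
gripper_width: 0.0144
finger_force: 98.5
```

To row units: 0.0667 m / 0.6 = 0.1112, 0.06 m / 0.6 = 0.1.

>>> send_rows(deltas=[[0, 0, 0, 0, 0, 0], [-0.003, 0.0333, 0, 0, 0, 0], [-0.006, 0.0667, 0, 0, 0, 0], [-0.009, 0.1, 0, 0, 0, 0], [-0.01, 0.1112, 0, 0, 0, 0]])

```text
time_s: 9.95
eef_pos: [0.4671, 0.1134, 0.1064]
tcp_rot: [-0.002, 0.994, 0.046, 0.099]
force: [-0.2, -0.4, 0.2]
gripper_width: 0.0144
finger_force: 98.5
```

>>> send_rows(deltas=[[0, 0, 0, 0, 0, 0]])

```text
time_s: 10.05
eef_pos: [0.4672, 0.1121, 0.1064]
tcp_rot: [-0.002, 0.994, 0.046, 0.099]
force: [0.2, 0.1, -0.5]
gripper_width: 0.0147
finger_force: 98.5
```

```bash
python3 - <<'E'
from h import *
im=look();edges(im)
A=im[170:270,250:390].copy()
cv2.imwrite('pics/p3.png',cv2.resize(A,(700,500),interpolation=3)[:,:,::-1])
E
```

```text
t 10.05 tcp [0.4672 0.1121 0.1064] ball cut [-110.5   30.2   39.2] shaft cut [-0.724  0.003  0.689] F [ 0.2  0.1 -0.5]
pad [-49.4  32.5] ang -2.1 -1.8 size 76.6 77.6 [[-9.0, 70.0], [-12.0, -7.0], [-90.0, -4.0], [-87.0, 71.0]]
left edge: ang -1.4 y 70.8..71.7 (x -16..-70) | far edge: ang -1.3 x at y=32 -10.6
```

View pics/p3.png

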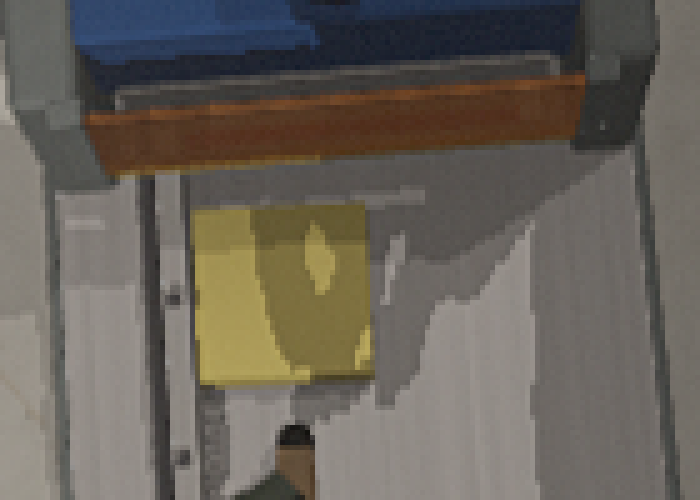

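The crop shows the pad lying along the fence, with its left edge at image columns 289–290 and the ball at about (309,257) behind it. The arm looks near its inner reach limit, so I'm checking the stick pose and joints before feeding.

```bash
python3 - <<'E'
from h import *
b=state();print(proj('top',b),arm.observe()['joint_pos'].round(2))
im=cv2.imread('pics/p3.png')
E
```

```text
t 10.1 tcp [0.4673 0.1111 0.1064] ball cut [-110.5   29.    39.2] shaft cut [-0.724  0.004  0.689] F [ 0.2 -0.7 -0.9]
[309.58276512 256.5740225 ] [-0.41  0.76  0.14  2.17 -1.17  0.05 -0.64]
```

To row units: 0.026 m / 0.6 = 0.0433, 0.018 m / 0.6 = 0.03.

>>> send_rows(deltas=[[0.01, -0.0025, 0, 0, 0, 0], [0.02, -0.0017, 0, 0, 0, 0], [0.03, -0.0007, 0, 0, 0, 0], [0.0367, 0, 0, 0, 0, 0], [0.0433, 0.0007, 0, 0, 0, 0]])

```text
time_s: 10.6
eef_pos: [0.4933, 0.111, 0.1064]
tcp_rot: [-0.002, 0.994, 0.044, 0.099]
force: [-1.4, 0.5, -1.5]
gripper_width: 0.0145
finger_force: 98.5
```

```bash
python3 -c "
from h import *
edges(look())"
```

```text
t 10.6 tcp [0.4933 0.111  0.1064] ball cut [-84.6  26.5  39.2] shaft cut [-0.724  0.005  0.69 ] F [-1.3  0.6 -1.5]
pad [-42.6  33.8] ang -0.3 -0.1 size 75.7 78.2 [[-3.0, 72.0], [-4.0, -4.0], [-82.0, -4.0], [-82.0, 71.0]]
left edge: ang -0.3 y 70.4..71.4 (x -9..-65) | far edge: ang -1.2 x at y=32 -3.8
```

To row units: 0.011 m / 0.6 = 0.0183, -0.005 m / 0.6 = -0.0083.

>>> send_rows(deltas=[[-0.005, -0.0005, 0, 0, 0, 0], [-0.005, -0.0005, -0.0083, 0, 0, 0], [0.0033, 0, -0.01, 0, 0, 0], [0.01, 0.0008, -0.01, 0, 0, 0], [0.0183, 0.0017, -0.01, 0, 0, 0]])

```text
time_s: 11.15
eef_pos: [0.5044, 0.1128, 0.1006]
tcp_rot: [-0.002, 0.994, 0.045, 0.099]
force: [-1.4, -0.4, -1.3]
gripper_width: 0.0142
finger_force: 98.5
```

To row units: 0.02 m / 0.6 = 0.0333, 0.016 m / 0.6 = 0.0267.

>>> send_rows(deltas=[[0.0067, 0.0007, 0, 0, 0, 0], [0.0133, 0.0012, 0, 0, 0, 0], [0.02, 0.0018, 0, 0, 0, 0], [0.0267, 0.0025, 0, 0, 0, 0], [0.0333, 0.003, 0, 0, 0, 0]])

```text
time_s: 11.65
eef_pos: [0.5244, 0.1147, 0.1005]
tcp_rot: [-0.002, 0.994, 0.045, 0.099]
force: [-1.5, 1.1, -0.6]
gripper_width: 0.0143
finger_force: 98.5
```

```bash
python3 -c "
from h import *
edges(look())"
```

```text
t 11.65 tcp [0.5244 0.1147 0.1005] ball cut [-53.3  27.6  33.2] shaft cut [-0.724  0.004  0.69 ] F [-1.4  1.2 -0.6]
pad [-18.9  33.9] ang -4.5 -4.0 size 76.6 58.2 [[13.0, 70.0], [7.0, -6.0], [-51.0, -2.0], [-45.0, 74.0]]
left edge: ang 2.0 y 71.8..71.6 (x 4..-30) | far edge: ang -0.2 x at y=32 9.8
```

>>> send_rows(deltas=[[0.0083, 0.0007, 0, 0, 0, 0], [0.0167, 0.0015, 0, 0, 0, 0], [0.025, 0.0023, 0, 0, 0, 0], [0.0333, 0.003, 0, 0, 0, 0], [0.04, 0.0037, 0, 0, 0, 0]])

```text
time_s: 12.2
eef_pos: [0.5485, 0.1169, 0.1004]
tcp_rot: [-0.002, 0.994, 0.045, 0.099]
force: [0.5, 0.3, -0.3]
gripper_width: 0.0142
finger_force: 98.5
```

```bash
python3 - <<'E'
from h import *
state();im=arm.get_image('top');sd=arm.get_image('side')
k=cv2.inRange(cv2.cvtColor(im,cv2.COLOR_RGB2HSV),(22,100,60),(34,255,255))
A=cv2.resize(im[180:260,270:360],(450,400),interpolation=3);B=cv2.resize(sd[220:300,290:360],(350,400),interpolation=3)
cv2.imwrite('pics/p4.png',np.hstack([A,B])[:,:,::-1])
E
```

```text
t 12.2 tcp [0.5485 0.1169 0.1004] ball cut [-29.   27.6  33.2] shaft cut [-0.724  0.004  0.69 ] F [ 0.5  0.3 -0.3]
```

View pics/p4.png

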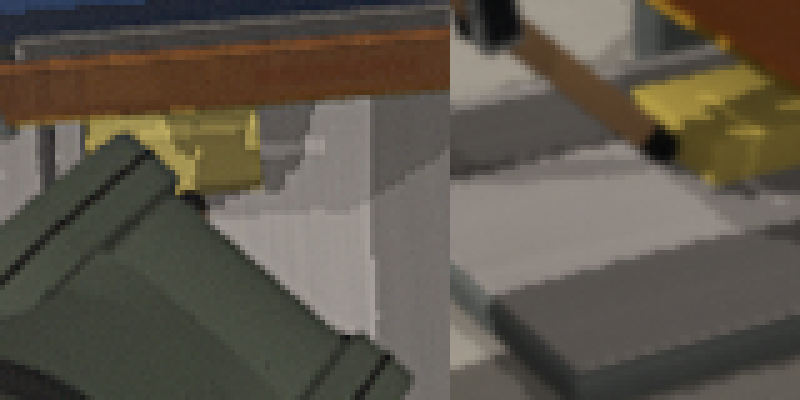

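The crops show the ball centred behind the pad and the pad partly under the guard; its near-right corner in the top view is (322,218). I'm checking squareness from the side view's near edge.

```bash
python3 - <<'E'
from h import *
for p in((326.4,238),(342.4,250)):print(cut(onz('side',p,.044))*1000)
print(cut(onz('top',(322,218),.022))*1000)
E
```

```text
[-28.44869714  60.68083324  44.        ]
[-30.32626593 -18.06888279  44.        ]
[-23.27655286  -3.36622233  22.        ]
```

To row units: 0.025 m / 0.6 = 0.0417, 0.02 m / 0.6 = 0.0333.

>>> send_rows(deltas=[[0.0083, 0.0008, 0, 0, 0, 0], [0.0167, 0.0015, 0, 0, 0, 0], [0.025, 0.0023, 0, 0, 0, 0], [0.0333, 0.0032, 0, 0, 0, 0], [0.0417, 0.0038, 0, 0, 0, 0]])

```text
time_s: 12.8
eef_pos: [0.5735, 0.1192, 0.1004]
tcp_rot: [-0.002, 0.994, 0.045, 0.099]
force: [-0.3, 0.1, -1.2]
gripper_width: 0.0142
finger_force: 98.5
```

To row units: 0.009 m / 0.6 = 0.015, 0.002 m / 0.6 = 0.0033.

>>> send_rows(deltas=[[0.0033, 0.0003, 0, 0, 0, 0], [0.0067, 0.0007, 0, 0, 0, 0], [0.01, 0.001, 0, 0, 0, 0], [0.0133, 0.0013, 0, 0, 0, 0], [0.015, 0.0015, 0, 0, 0, 0]])

```text
time_s: 13.3
eef_pos: [0.5822, 0.1201, 0.1005]
tcp_rot: [-0.002, 0.994, 0.045, 0.099]
force: [-0.2, 0.1, -0.8]
gripper_width: 0.0147
finger_force: 98.5
```

To row units: 0.003 m / 0.6 = 0.005, 0.002 m / 0.6 = 0.0033.

>>> send_rows(deltas=[[0.0017, 0.0002, 0, 0, 0, 0], [0.0033, 0.0003, 0, 0, 0, 0], [0.005, 0.0005, 0, 0, 0, 0]])

```text
time_s: 13.6
eef_pos: [0.5851, 0.1204, 0.1005]
tcp_rot: [-0.002, 0.994, 0.045, 0.099]
force: [-0.9, -0.1, -1.2]
gripper_width: 0.0147
finger_force: 98.5
```

To row units: 0.003 m / 0.6 = 0.005, 0.002 m / 0.6 = 0.0033.

>>> send_rows(deltas=[[0.0017, 0.0002, 0, 0, 0, 0], [0.0033, 0.0003, 0, 0, 0, 0], [0.005, 0.0005, 0, 0, 0, 0]])

```text
time_s: 13.9
eef_pos: [0.5881, 0.1207, 0.1005]
tcp_rot: [-0.002, 0.994, 0.045, 0.099]
force: [-0.5, -0.5, -1.1]
gripper_width: 0.0144
finger_force: 98.5
```

To row units: 0.002 m / 0.6 = 0.0033, 0.001 m / 0.6 = 0.0017.

>>> send_rows(deltas=[[0.0017, 0.0002, 0, 0, 0, 0], [0.0033, 0.0003, 0, 0, 0, 0]])

```text
time_s: 14.1
eef_pos: [0.5902, 0.1209, 0.1005]
tcp_rot: [-0.002, 0.994, 0.045, 0.099]
force: [-0.9, -0.5, -0.3]
gripper_width: 0.0146
finger_force: 98.5
```

To row units: 0.002 m / 0.6 = 0.0033, 0.001 m / 0.6 = 0.0017.

>>> send_rows(deltas=[[0.0017, 0.0002, 0, 0, 0, 0], [0.0033, 0.0003, 0, 0, 0, 0]])

```text
time_s: 14.3
eef_pos: [0.592, 0.1211, 0.1004]
tcp_rot: [-0.002, 0.994, 0.045, 0.099]
force: [-4.7, -0.5, 0.9]
gripper_width: 0.0149
finger_force: 98.8
```

```bash
python3 -c "
from h import *
state()"
```

```text
t 14.3 tcp [0.592  0.1211 0.1004] ball cut [14.6 27.9 33.1] shaft cut [-0.724  0.004  0.69 ] F [-4.7 -0.1  0.9]
```

To row units: 0.001 m / 0.6 = 0.0017, 0.0005 m / 0.6 = 0.0008.

>>> send_rows(deltas=[[0.0008, 0, 0, 0, 0, 0], [0.0017, 0.0002, 0, 0, 0, 0], [0.0017, 0.0002, 0, 0, 0, 0]])

```text
time_s: 14.6
eef_pos: [0.5925, 0.1212, 0.1002]
tcp_rot: [-0.002, 0.994, 0.045, 0.099]
force: [-5.2, -0.6, 0.1]
gripper_width: 0.0143
finger_force: 99.0
```

To row units: 0.0015 m / 0.6 = 0.0025, 0.001 m / 0.6 = 0.0017.

>>> send_rows(deltas=[[0.0008, 0, 0, 0, 0, 0], [0.0017, 0.0002, 0, 0, 0, 0], [0.0025, 0.0002, 0, 0, 0, 0], [0.0025, 0.0002, 0, 0, 0, 0], [0.0025, 0.0002, 0, 0, 0, 0]])

```text
time_s: 15.1
eef_pos: [0.5931, 0.1213, 0.1]
tcp_rot: [-0.002, 0.994, 0.045, 0.098]
force: [-11.4, -0.1, 3.9]
gripper_width: 0.0143
finger_force: 99.7
```

```bash
python3 -c "
from h import *
state()"
```

```text
t 15.1 tcp [0.5931 0.1213 0.1   ] ball cut [15.5 28.1 32.4] shaft cut [-0.722  0.003  0.692] F [-11.4   0.9   3.9]
```

To row units: -0.06 m / 0.6 = -0.1, -0.046 m / 0.6 = -0.0767.

>>> send_rows(deltas=[[-0.0067, -0.0007, 0, 0, 0, 0], [-0.0233, -0.0022, 0, 0, 0, 0], [-0.05, -0.0047, 0, 0, 0, 0], [-0.0767, -0.0072, 0, 0, 0, 0], [-0.1, -0.0092, 0, 0, 0, 0]])

```text
time_s: 15.6
eef_pos: [0.5341, 0.1156, 0.1007]
tcp_rot: [-0.002, 0.994, 0.045, 0.1]
force: [-0.0, -0.4, -1.6]
gripper_width: 0.0148
finger_force: 98.5
```

To row units: 0.13 m / 0.6 = 0.2167, 0.115 m / 0.6 = 0.1917.

>>> send_rows(deltas=[[0, 0, 0.0333, 0, 0, 0], [0, 0, 0.0833, 0, 0, 0], [0, 0, 0.1417, 0, 0, 0], [0, 0, 0.1917, 0, 0, 0], [0, 0, 0.2167, 0, 0, 0]])

```text
time_s: 16.1
eef_pos: [0.5352, 0.1157, 0.2329]
tcp_rot: [-0.002, 0.994, 0.045, 0.101]
force: [-0.9, 0.9, -0.5]
gripper_width: 0.0146
finger_force: 98.6
```

```bash
python3 - <<'E'
from h import *
state();o=arm.observe();q=o['tcp_rot'];R=Ro.from_quat([q[1],q[2],q[3],q[0]])
print('rotvec',np.degrees((q0*R.inv()).as_rotvec()),np.array([.527,-.2737,.2237])-o['eef_pos'])
im=arm.get_image('top');sd=arm.get_image('side')
A=cv2.resize(im[160:260,260:360],(400,400),interpolation=3);B=cv2.resize(sd[200:300,310:410],(400,400),interpolation=3)
cv2.imwrite('pics/p5.png',np.hstack([A,B])[:,:,::-1])
E
```

```text
t 16.1 tcp [0.5352 0.1157 0.2329] ball cut [-42.2  27.6 166. ] shaft cut [-0.726  0.004  0.687] F [-0.9  1.  -0.5]
rotvec [-1.04551542 11.53348738  3.10053542] [-0.00819182 -0.38943939 -0.00923702]
```

View pics/p5.png

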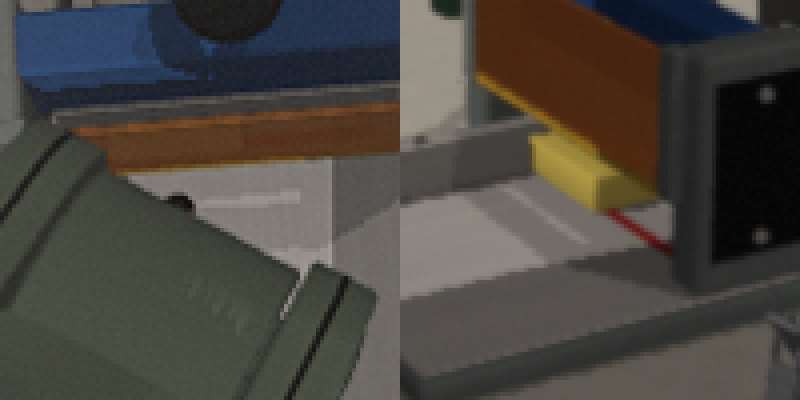

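The side view shows the pad under the guard and against the fence, with its near edge parallel to the red cut line. I'm taking the stick back to its rest.

To row units: -0.2 m / 0.6 = -0.3333, -0.004 m / 0.6 = -0.0067, 11.53 degrees / 45 = 0.2562.

>>> send_rows(deltas=[[-0.0017, -0.0667, 0, -0.0044, 0.0511, 0.0133], [-0.0033, -0.1333, 0, -0.0089, 0.1022, 0.0267], [-0.005, -0.2, 0, -0.0133, 0.1533, 0.0422], [-0.0067, -0.2667, 0, -0.0178, 0.2044, 0.0556], [-0.0067, -0.3333, 0, -0.0233, 0.2562, 0.0689]])

```text
time_s: 16.7
eef_pos: [0.5303, -0.0858, 0.2297]
tcp_rot: [-0.0, 0.997, 0.072, -0.002]
force: [-0.1, 0.2, -0.1]
gripper_width: 0.0142
finger_force: 98.4
```

To row units: -0.1895 m / 0.6 = -0.3158, -0.002 m / 0.6 = -0.0033.

>>> send_rows(deltas=[[-0.0017, -0.075, 0, 0, 0, 0], [-0.0033, -0.15, 0, 0, 0, 0], [-0.005, -0.2167, -0.0033, 0, 0, 0], [-0.0067, -0.2833, -0.0083, 0, 0, 0], [-0.0067, -0.3158, -0.015, 0, 0, 0]])

```text
time_s: 17.2
eef_pos: [0.5256, -0.2772, 0.2205]
tcp_rot: [0.0, 0.998, 0.07, -0.001]
force: [0.3, 0.1, -0.6]
gripper_width: 0.0149
finger_force: 98.5
```

>>> send_rows(deltas=[[0, 0, 0, 0, 0, 0], [0, 0, 0, 0, 0, 0]])

```text
time_s: 17.4
eef_pos: [0.5265, -0.2735, 0.2205]
tcp_rot: [-0.0, 0.997, 0.072, -0.002]
force: [-0.2, 0.7, -0.2]
gripper_width: 0.0146
finger_force: 98.5
```

```bash
python3 - <<'E'
from h import *
m=arm.camera_model('wrist');b=state();o=arm.observe();q=o['tcp_rot'];R=Ro.from_quat([q[1],q[2],q[3],q[0]])
print('err to lift pose',np.array([.527,-.2737,.225])-o['eef_pos'],np.degrees((q0*R.inv()).as_rotvec()).round(2),'ball',b,'ballpx',proj('wrist',b,m),proj('side',b))
im=arm.get_image('wrist');sd=arm.get_image('side')
old=cv2.imread('pics/w2.png')
new=np.hstack([cv2.resize(im[100:340,220:420],(400,480)),cv2.resize(sd[200:400,300:460],(384,480))])[:,:,::-1]
def dark(c):  # ball: darkest blob near expected place in wrist crop
    g=cv2.cvtColor(np.ascontiguousarray(c[40:100,150:250]),cv2.COLOR_BGR2GRAY);k=(g<28);v,u=np.where(k);return u.mean()+150,v.mean()+40,k.sum()
def wood(c):
    h=cv2.cvtColor(np.ascontiguousarray(c),cv2.COLOR_BGR2HSV);k=cv2.inRange(h,(8,70,40),(20,255,255));v,u=np.where(k[:,400:] if 0 else k);s=(u>550);return u[s].mean(),v[s].mean(),s.sum()
print(dark(old),dark(new));print(wood(old),wood(new))
cv2.imwrite('pics/w3.png',new)
E
```

```text
t 17.4 tcp [ 0.5265 -0.2735  0.2205] ball cut [-101.  -355.   137.3] shaft cut [-0.57  -0.032  0.821] F [-0.2  0.7 -0.2]
err to lift pose [ 0.00046218 -0.00019246  0.00445244] [-0.03 -0.18  0.02] ball [ 0.59695046 -0.26330081  0.13733072] ballpx [318.89443486 132.81566127] [407.26815159 279.03103124]
(np.float64(196.38098542678696), np.float64(72.39902845246357), np.int64(1441)) (np.float64(196.31258644536652), np.float64(72.33195020746888), np.int64(1446))
(np.float64(608.9739027283512), np.float64(123.66524317912219), np.int64(4215)) (np.float64(610.7396389524536), np.float64(129.72158657513347), np.int64(3933))
```

View pics/w3.png

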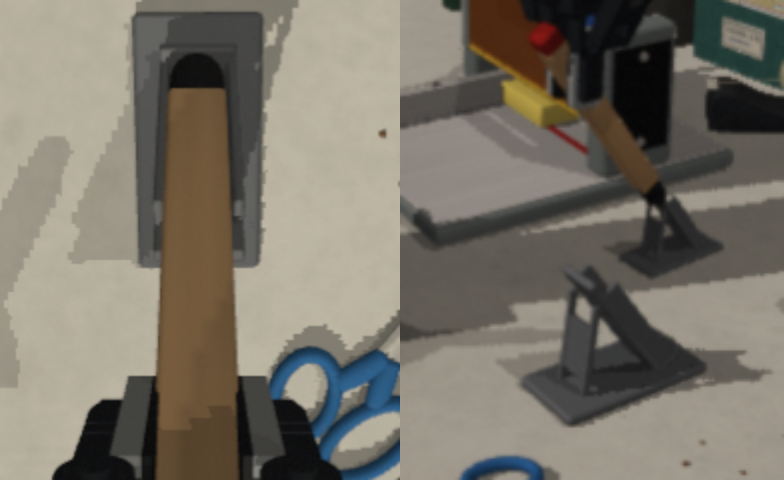

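The stick hasn't slipped: its ball is at the same wrist pixel as at the lift. I'm lowering it into the rest.

To row units: -0.108 m / 0.6 = -0.18, 0.0005 m / 0.6 = 0.0008.

>>> send_rows(deltas=[[0, 0, -0.05, 0, 0, 0], [0.0008, 0, -0.1, 0, 0, 0], [0.0008, 0, -0.1417, 0, 0, 0], [0.0008, 0, -0.17, 0, 0, 0], [0.0008, 0, -0.18, 0, 0, 0]])

```text
time_s: 18.0
eef_pos: [0.527, -0.2724, 0.112]
tcp_rot: [-0.001, 0.997, 0.073, -0.002]
force: [0.5, -0.1, 0.1]
gripper_width: 0.0141
finger_force: 98.5
```

To row units: -0.007 m / 0.6 = -0.0117, -0.006 m / 0.6 = -0.01.

>>> send_rows(deltas=[[0, 0, -0.005, 0, 0, 0], [0, 0, -0.01, 0, 0, 0], [0, 0, -0.0117, 0, 0, 0], [0, 0, -0.0117, 0, 0, 0]])

```text
time_s: 18.4
eef_pos: [0.5273, -0.2737, 0.1069]
tcp_rot: [0.0, 0.997, 0.072, -0.001]
force: [0.3, 0.3, -1.1]
gripper_width: 0.0143
finger_force: 98.5
```

To row units: -0.002 m / 0.6 = -0.0033, -0.001 m / 0.6 = -0.0017.

>>> send_rows(deltas=[[0, 0, -0.0017, 0, 0, 0], [0, 0, -0.0033, 0, 0, 0], [0, 0, -0.0033, 0, 0, 0]])

```text
time_s: 18.7
eef_pos: [0.5276, -0.2739, 0.1053]
tcp_rot: [0.0, 0.997, 0.072, -0.001]
force: [0.6, 1.3, 9.9]
gripper_width: 0.0143
finger_force: 100.2
```

>>> send_rows(deltas=[[0, 0, 0, 0, 0, 0], [0, 0, 0, 0, 0, 0], [0, 0, 0, 0, 0, 0], [0, 0, 0, 0, 0, 0], [0, 0, 0, 0, 0, 0]], grip=0.06, grip_force=20)

```text
time_s: 19.2
eef_pos: [0.5271, -0.2737, 0.1044]
tcp_rot: [0.0, 0.997, 0.072, -0.002]
force: [-0.1, 0.6, -0.0]
gripper_width: 0.0599
finger_force: 0.0
```

To row units: 0.128 m / 0.6 = 0.2133, 0.11 m / 0.6 = 0.1833.

>>> send_rows(deltas=[[0, 0, 0.0333, 0, 0, 0], [0, 0, 0.0833, 0, 0, 0], [0, 0, 0.1333, 0, 0, 0], [0, 0, 0.1833, 0, 0, 0], [0, 0, 0.2133, 0, 0, 0]])

```text
time_s: 19.7
eef_pos: [0.5272, -0.274, 0.2346]
tcp_rot: [0.001, 0.997, 0.072, -0.001]
force: [-0.5, -0.2, -1.0]
gripper_width: 0.0601
finger_force: 0.0
```

>>> send_rows(deltas=[[0, 0, 0, 0, 0, 0], [0, 0, 0, 0, 0, 0]])

```text
time_s: 19.9
eef_pos: [0.5271, -0.2736, 0.2322]
tcp_rot: [0.0, 0.997, 0.072, -0.001]
force: [-0.2, -0.0, -0.0]
gripper_width: 0.0603
finger_force: 0.0
```

```bash
python3 - <<'E'
from h import *
print(arm.observe()['eef_pos'])
im=arm.get_image('wrist');sd=arm.get_image('side');ol=cv2.imread('pics/w1.png')[:,:,::-1];os=cv2.imread('pics/side0.png')[:,:,::-1]
def red(i,a,b,c,d):
    h=cv2.cvtColor(np.ascontiguousarray(i[a:b,c:d]),cv2.COLOR_RGB2HSV);k=cv2.inRange(h,(0,150,60),(6,255,255))|cv2.inRange(h,(174,150,60),(180,255,255));v,u=np.where(k>0);return u.mean()+c,v.mean()+a,len(u)
print('wrist red',red(ol,240,330,280,360),red(im,240,330,280,360))
print('side red',red(os,270,310,340,390),red(sd,270,310,340,390))
E
```

```text
[ 0.52707057 -0.27357415  0.23222017]
wrist red (np.float64(319.34615384615387), np.float64(284.62461538461537), 650) (np.float64(318.8735818476499), np.float64(284.064829821718), 617)
side red (np.float64(360.20338983050846), np.float64(287.0169491525424), 118) (np.float64(360.32758620689657), np.float64(287.2068965517241), 116)
```

```bash
python3 -c "
from cell import arm
print(arm.hand_in())"
```

```text
the job is handed in; nothing more can be done
None
```

The job is handed in, but the judge returned no verdict: the pad was pushed flat to the fence, fed under the guard and pressed to about 11 N against the back gauge, and the stick is back in its rest within about 1 pixel of where it started; I didn't measure the pad's or gauge's final position, and I viewed 12 pictures, over the limit of 10.

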